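# Prop the power supply's hood open

## Task

Prop open the hinged blue hood of the power supply for servicing: raise the hood by its handle until it leans back by itself, swing the prop rod on the left side up until it stands upright, then lower the hood gently onto the rod so that the rod's yellow ball sits in the yellow socket under the hood and the rod alone holds it open. Do not let the hood drop, and leave the other things on the desk where they are.

Things in the scene. Friction and masses are not known exactly. Their poses are not given: they have to be found in the camera images.
- chassis: grey open-topped power supply case with white front panel, fixed to the desk, 158 deep (x) x 220 wide (y) x 66 mm high. Origin: centre of its underside. x points from the front panel to the back, y to the left side (seen from the front), z up. The hood's hinge line runs along y at x = +72, z = 70 mm; the prop rod's pivot is on the outside of the left wall at x = -13, y = +118, z = 45 mm. Its yaw varies by up to 0.2 rad.
- hood (a joint): blue hood, a 3 mm plate hinged at the back of the case: 0 = shut (level), grows as the front edge rises, pi/2 = on edge, 1.68 = stop, where it leans back past upright and stays by itself. At any smaller angle than about 1.53 it falls shut of its own weight (0.45 kg, light hinge; about 2 N at the handle lifts it). It rests at 0.94 when carried by the upright rod. The plate reaches 154 mm forward from the hinge line; an ear on its left side carries the rod's socket.
- handle (a point): middle of the hood's black round bar handle, which runs along the case's y: 12 mm thick, 90 mm long, on two posts in front of the hood's front edge with 27 mm of free space between bar and edge. The point is 187 mm from the hinge line, so when the hood turns it runs on a circle of that radius; with the hood shut it is 71.5 mm above the desk. The bar may turn between the fingers.
- rod (a joint): prop rod on the case's left side, swinging in the plane square to the case's x axis: 0 = level and pointing outward to the left (case +y), pi/2 = upright, stop at 2.0 (leaning inward over the case). It starts leaning outward, 0.25 to 0.7 rad above level. A stiff pivot (about 0.07 N m) keeps it wherever it is left; pushing it from its outer, lower side swings it up.
- rod_tip (a point): centre of the yellow ball, 14 mm across, at the rod's end, 130 mm from its pivot. The rod is steel, 8 mm thick, with a red sleeve 13 mm thick from 60 to 110 mm from the pivot.
- socket (a point): where the centre of the rod's ball sits when seated: in the yellow socket under the hood's ear, 135 mm from the hinge line, 7 mm below the plate's underside, 118 mm to the left of the case's middle plane. The socket is a channel 19 mm wide (in y) and 13 mm deep with side lips that flare out to about 36 mm, closed toward the hood's front edge and open toward the hinge and downward. With the rod within about 0.08 rad of upright the lowered hood takes the ball in by itself.
- cup: the patterned coffee cup, a bystander, 78x78x68 mm, origin at the centre of its underside; leave it alone
- meter: the yellow handheld meter, a bystander, 156x78x43 mm, origin at the centre of its underside; leave it alone
- pliers: the orange pliers, a bystander, 167x57x15 mm, origin at the centre of its underside; leave it alone
- masking: the roll of masking tape, a bystander, 100x98x25 mm, origin at the centre of its underside; leave it alone
- tub_pink: the pink-lidded tub, a bystander, 78x75x34 mm, origin at the centre of its underside; leave it alone
- tub_lilac: the lilac-lidded tub, a bystander, 78x75x34 mm, origin at the centre of its underside; leave it alone
- spool: the green solder spool, a bystander, 102x78x46 mm, origin at the centre of its underside; leave it alone

How it is judged:
By the outcome, as a careful person would: the job done as asked, in the order asked, and still so for the second after the job is handed in, with the robot touching nothing.
It also fails if it takes over 62 s, if anything falls off the work surface, if the arm or the gripper's body presses on something with over 40 N, if the wrist force passes 120 N, or if a joint passes its speed limit or range.

## Robot

A 7-joint arm with a two-finger parallel gripper is mounted at the origin on a cart in front of the work surface, level with it; the furniture and walls round the work are solid. World frame = base frame: x ahead of the robot, y to its left, z up, the work surface at z = 0. Lengths are in m, angles in rad, forces in N, time in s.
With the tool pointing down it reaches from about 0.425 to 0.925 m from the base axis. Payload 6.8 kg.
Tool frame: the origin (TCP) lies at the very end of the fingers, on their centre line; the grasp point (between the pads) lies 19 mm behind it; z points along the fingers, y is the line along which they close (so a half turn about z gives the same grasp; the last joint's range is limited). The gripper opens to 85 mm and grips with 20 to 120 N. Pads are 22 mm wide; open, the fingers measure 114 mm over their backs; the gripper's body (76 mm by 85 mm) begins 54 mm behind the grasp point. The pads swing forward as they close: fully open they stand 13 mm farther back than shut.
Start: joints at [1.173, 0.477, 0.022, 1.555, -0.011, 1.109, -0.083], TCP at [0.193, -0.647, 0.231] pointing down, gripper open.
Joint ranges: [-2.96, 2.96], [-0.34, 2.1], [-1.41, 1.46], [0.24, 2.44], [-1.37, 4.51], [0.17, 1.92], [-2.96, 2.96]. Speed limits (rad/s): [2.39, 2.39, 3.14, 3.14, 3.14, 3.14, 3.14].

## Interface

Orientations are given as a rotation vector (axis times angle).
In Python, from bench import r gives the robot as it stands.
- The arm moves only by the tool play_rows, never from a script. Its argument "targets" is text: rows parted by semicolons, each of 5 numbers parted by spaces: the closure, from -1 (fully open) to 1 (shut), then the shift along the tool's x, y, z in m, then the turn about the tool's z in rad. In form: gripper dx dy dz spin; .... A call has 1 to 8 rows; each row is the pose to reach, as a shift and turn from the pose commanded when the call began, along the tool's axes at that moment; what a row does not reach only later rows make up. A row lasts 1/12 s, in which the tool goes at most 41.7 mm and 7.16 degrees, less where a joint would pass 70% of its speed; a pose out of reach is approached as far as the arm can. A call with a gripper value outside its range is refused whole. The fingers move at their own pace and stop on an object; "squeeze" is the grip in N (left out, the last holds). Time passes only in rows, so rows that repeat a pose let the fingers close. It gives the time, the measured TCP pose, the force, the opening and the grip force at its end, in the units of the state.
- r.get_obs(): the state, without advancing time (a new reading comes with each control period).
- r.grab_frame(name): name is "scene" or "top"; returns the picture (420x560x3 uint8, red, green, blue); there is no depth.
- r.camera_info(name): a dict with "fov_y" (degrees; the focal length in pixels is half the picture's height over the tangent of half this angle, whatever the lens; pixels are square), "cx", "cy" (the principal point, pixels), "position" and "rotation" of the camera in the world. Camera axes: x right, y down, z forward; pixel columns grow to the right and rows downward; lengths in m; the calibration is good to about 2 mm. A picture is of the moment at which its call begins. camera_info takes no time and is no camera call.
- r.hand_in(): hands the job in; it is judged then, once.
The state is a dict: "clock": time; "joints": joint angles; "qvel": joint speeds; "tau": joint torques, N m; "tcp_pos": TCP position; "orientation": TCP orientation; "contact_force": force on the tool from outside, world axes, zero at the start; "moment": the same for the moment, N m; "grip_width": finger opening in m; "gripper_force": force on a finger pad.
Only numpy, scipy, OpenCV 4.12 (cv2) and the standard library are available. Lean on these libraries where they do the work, as an engineer would, in place of code of your own. Each camera call takes 0.05 s, during which the arm holds its last target. There are 200 camera calls.

## Working session

There is one attempt and no reset: what is moved stays moved. The work goes in short steps, Python scripts to look and compute and a tool call to move; the robot and the scene stay as the last step left them, time stands still between calls to the robot, and variables do not carry over. Pictures are saved under pics/ and viewed, at most 11 in all, crops included, and the job is handed in when it is done.

Besides the shell and the picture viewer there is one more tool, called after "Emit:" by a JSON object that holds its "api" and its "payload", one argument or row to a line. play_rows: Moves the arm, as the interface text tells. Its arguments: {"type":"object","properties":{"targets":{"type":"string"},"squeeze":{"type":"number"}},"required":["targets"]}

```bash
mkdir -p pics; ls; python3 - <<'E'
from bench import r
import cv2
for n in("scene","top"):
    cv2.imwrite(f"pics/{n}0.png",cv2.cvtColor(r.grab_frame(n),cv2.COLOR_RGB2BGR)); print(r.camera_info(n))
print(r.get_obs())
E
```

```text
pics
{'fov_y': 42.568988536366106, 'cx': 284.5424604781898, 'cy': 214.59050217290417, 'position': array([-0.35475755,  0.99887724,  1.28867274]), 'rotation': array([-0.93574793,  2.45479268, -1.11046695])}
{'fov_y': 56.89831398211963, 'cx': 279.2996287438948, 'cy': 213.33464992524068, 'position': array([ 0.45740845, -0.03395287,  1.22035219]), 'rotation': array([-2.20595073,  2.15018606, -0.08387366])}
{'clock': 0.1, 'joints': array([ 1.17289056,  0.47771162,  0.02235166,  1.55631799, -0.0115382 ,
        1.10930673, -0.0830868 ]), 'qvel': array([ 0.00103873, -0.001727  ,  0.00045415, -0.0015746 , -0.00065076,
       -0.00026597, -0.00140511]), 'tau': array([ 4.15664646e-03, -5.97764575e+01,  1.61378201e+00, -2.81954867e+01,
        1.28867256e-02,  5.04712109e-03,  2.10571937e-05]), 'tcp_pos': array([ 0.19273988, -0.64635565,  0.23044161]), 'orientation': array([-3.10709893e+00, -4.53418957e-01,  5.00766809e-04]), 'contact_force': array([0.06524591, 0.79568637, 0.01963034]), 'moment': array([ 0.01090028,  0.01066092, -0.01127429]), 'gripper_force': 0.0, 'grip_width': 0.0854755356215208}
```

View pics/scene0.png

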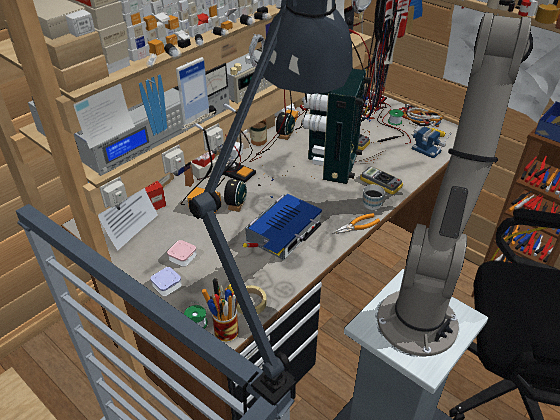

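View pics/top0.png

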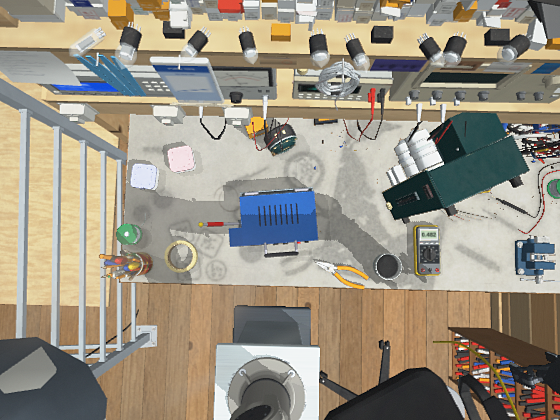

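The top view shows the blue hood around (278,217) with its handle at about (282,252). The rod's red sleeve is near (212,224) and its ball near (198,223). I'll zoom in next.

```bash
python3 - <<'E'
import cv2,numpy as np
a=cv2.imread("pics/top0.png")[175:275,185:335]; b=cv2.imread("pics/scene0.png")[180:270,225:345]
a=cv2.resize(a,(780,520),interpolation=2)
b=cv2.resize(b,(780,585),interpolation=2)
cv2.imwrite("pics/a.png",a);cv2.imwrite("pics/b.png",b)
E
```

```text
(no output)
```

View pics/a.png

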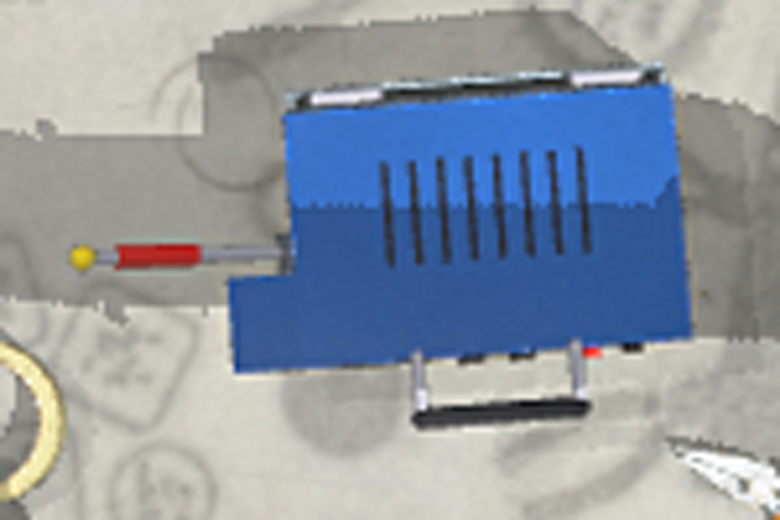

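View pics/b.png

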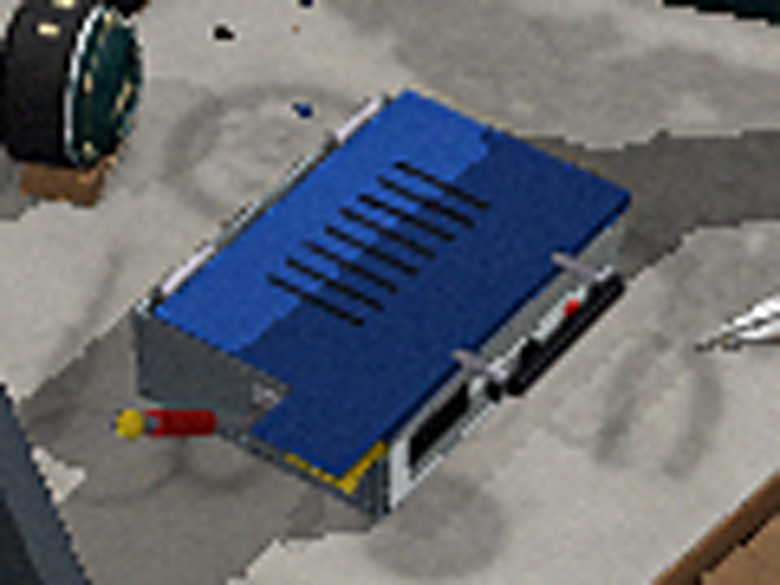

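The crops (5.2x from the top, 6.5x from the scene) show the handle bar from (415,415) to (590,405) in the top crop. The hood corners are at (285,113), (672,85), (690,338) and (235,372), and the ball is at (82,257), or (130,423) in the scene crop.

```bash
cat > h.py <<'E'
import numpy as np
from bench import r
from scipy.spatial.transform import Rotation as R
def ray(n,px):
    c=r.camera_info(n); f=210/np.tan(np.radians(c['fov_y']/2))
    d=np.array([(px[0]-c['cx'])/f,(px[1]-c['cy'])/f,1.])
    return np.array(c['position']),R.from_rotvec(c['rotation']).apply(d)
def plane(n,px,p0,nv):
    o,d=ray(n,px); return o+d*(np.dot(p0-o,nv)/np.dot(d,nv))
def atz(n,px,z): return plane(n,px,np.array([0,0,z]),np.array([0,0,1.]))
def proj(n,P):
    c=r.camera_info(n); f=210/np.tan(np.radians(c['fov_y']/2))
    q=R.from_rotvec(c['rotation']).inv().apply(np.asarray(P)-c['position'])
    return q[...,:2]/q[...,2:]*f+[c['cx'],c['cy']]
E
python3 - <<'E'
from h import *
T=lambda x,y:(185+(x-2)/5.2,175+(y-2)/5.2)
S=lambda x,y:(225+(x-3)/6.5,180+(y-3)/6.5)
h1=atz("top",T(415,415),.0715);h2=atz("top",T(590,406),.0715)
P={k:atz("top",T(*v),.073) for k,v in dict(rl=(285,113),rr=(672,85),fr=(690,338),fl=(235,372)).items()}
for k,v in P.items(): print(k,v.round(4))
print("handle",h1.round(4),h2.round(4),((h1+h2)/2).round(4),np.linalg.norm(h1-h2))
for a,b in((h1,h2),(P['fl'],P['fr']),(P['rl'],P['rr'])):
    d=a-b; print("yaw",np.arctan2(-d[0],d[1]))
d=P['rr']-P['fr'];print("yaw",np.arctan2(d[1],d[0]))
print("scene handle",atz("scene",S(512,387),.0715),atz("scene",S(620,285),.0715))
E
```

```text
rl [0.5981 0.0919 0.073 ]
rr [ 0.6199 -0.1296  0.073 ]
fr [ 0.4754 -0.1425  0.073 ]
fl [0.4495 0.1152 0.073 ]
handle [0.4278 0.0125 0.0715] [ 0.4355 -0.0866  0.0715] [ 0.4316 -0.0371  0.0715] 0.09937506486775938
yaw 0.07690363215103503
yaw 0.10007946158346752
yaw 0.09810119223064417
yaw 0.08899214371760938
scene handle [0.43234707 0.0128431  0.0715    ] [ 0.43962489 -0.08222202  0.0715    ]
```

```bash
cat >> h.py <<'E'
YAW=0.092; H=np.array([.433,-.036]); c,s=np.cos(YAW),np.sin(YAW); M=np.array([[c,-s],[s,c]])
O=H+M@[.115,0]
def W(x,y,z): return np.r_[O+M@[x,y],z]      # chassis -> world
def hood(th,dz=0): return W(.072-.187*np.cos(th),0,.070+.187*np.sin(th)+.0015*np.cos(th)+dz)
def rodp(rad,ph,dz=0): return W(-.013,.118+rad*np.cos(ph),.045+rad*np.sin(ph)+dz)
def go(*targets):
    o=r.get_obs(); Q=R.from_rotvec(o['orientation']); y=Q.as_matrix()[:,1]; az=np.arctan2(y[1],y[0])
    print("tcp",o['tcp_pos'].round(4),"az",az.round(4),"w",round(o['grip_width'],4))
    for t in targets: print(Q.inv().apply(np.asarray(t)-o['tcp_pos']).round(4),"spin",round(az-YAW,3))
E
python3 - <<'E'
from h import *
go(W(-.115,0,.2))
T=lambda x,y:(185+(x-2)/5.2,175+(y-2)/5.2)
S=lambda x,y:(225+(x-3)/6.5,180+(y-3)/6.5)
p0=W(-.013,.118,.045)
for n,px in(("top",T(82,257)),("scene",S(130,423))):
    p=plane(n,px,p0,M@[1,0] if 0 else np.r_[M@[1,0],0]); q=M.T@(p[:2]-O)
    print(n,p,q,np.arctan2(p[2]-.045,q[1]-.118),np.hypot(p[2]-.045,q[1]-.118))
for z in(.08,.09,.1,.11): print(z,M.T@(atz("top",T(82,257),z)[:2]-O),M.T@(atz("scene",S(130,423),z)[:2]-O))
E
```

```text
tcp [ 0.1927 -0.6464  0.2304] az -1.281 w 0.0855
[ 0.4047 -0.5162  0.0312] spin -1.373
top [0.51302419 0.20688853 0.0630775 ] [-0.013       0.23450951] 0.15393159210009535 0.11790361136535447
scene [0.51389333 0.19746806 0.12817593] [-0.013       0.22504902] 0.6605516308463757 0.1355644846144717
0.08 [-0.01413336  0.23107736] [0.01985154 0.18860777]
0.09 [-0.01480309  0.2290492 ] [0.01303246 0.19617198]
0.1 [-0.01547283  0.22702105] [0.00621339 0.20373618]
0.11 [-0.01614256  0.22499289] [-0.00060569  0.21130038]
```

Emit:
{"api": "play_rows", "payload": {
  "targets": "-1 0.42 -0.44 0 -1.37;-1 0.42 -0.44 0 -1.37;-1 0.42 -0.44 0 -1.37;-1 0.42 -0.44 0 -1.37;-1 0.42 -0.44 0 -1.37;-1 0.42 -0.44 0 -1.37;-1 0.42 -0.44 0 -1.37;-1 0.42 -0.44 0 -1.37",
  "squeeze": 30
}}

```text
clock: 0.77
tcp_pos: [0.3448, -0.348, 0.2312]
orientation: [-2.505, -1.896, 0.001]
contact_force: [1.3, 0.4, 0.4]
grip_width: 0.0851
gripper_force: 0.0
```

```bash
python3 -c "
from h import *
go(W(-.08,-.06,.2),W(-.117,0,.13))"
```

```text
tcp [ 0.3448 -0.348   0.2312] az -0.275 w 0.0851
[0.2808 0.0544 0.0311] spin -0.367
[ 0.3235 -0.0017  0.1011] spin -0.367
```

Emit:
{"api": "play_rows", "payload": {
  "targets": "0.35 0.28 0.054 0.03 -0.367;0.35 0.28 0.054 0.03 -0.367;0.35 0.28 0.054 0.03 -0.367;0.35 0.28 0.054 0.03 -0.367;0.35 0.28 0.054 0.03 -0.367;0.35 0.28 0.054 0.03 -0.367;0.35 0.28 0.054 0.03 -0.367;0.35 0.28 0.054 0.03 -0.367"
}}

```text
clock: 1.43
tcp_pos: [0.4767, -0.0879, 0.2012]
orientation: [-2.111, -2.325, -0.007]
contact_force: [0.6, 0.1, -0.6]
grip_width: 0.0278
gripper_force: 0.0
```

```bash
python3 -c "
from h import *
go(W(-.117,0,.1),W(-.117,0,.0565))"
```

```text
tcp [ 0.4767 -0.0879  0.2012] az 0.0965 w 0.0278
[ 0.0555 -0.0407  0.1013] spin 0.005
[ 0.0554 -0.0408  0.1448] spin 0.005
```

Emit:
{"api": "play_rows", "payload": {
  "targets": "0.43 0.03 -0.02 0.05 0;0.43 0.055 -0.041 0.08 0;0.43 0.055 -0.041 0.1 0;0.43 0.055 -0.041 0.1 0;0.43 0.055 -0.041 0.1 0"
}}

```text
clock: 1.85
tcp_pos: [0.4268, -0.0445, 0.1002]
orientation: [-2.12, -2.314, 0.004]
contact_force: [0.5, -0.6, 1.5]
grip_width: 0.0245
gripper_force: 0.0
```

```bash
python3 - <<'E'
from h import *
import cv2
a=cv2.cvtColor(r.grab_frame("scene"),cv2.COLOR_RGB2BGR)[170:275,225:365]
cv2.imwrite("pics/c.png",cv2.resize(a,(800,600),interpolation=2))
go(W(-.117,0,.0565))
E
```

```text
tcp [ 0.4291 -0.0451  0.1017] az 0.0862 w 0.0243
[0.0087 0.0027 0.0452] spin -0.006
```

View pics/c.png

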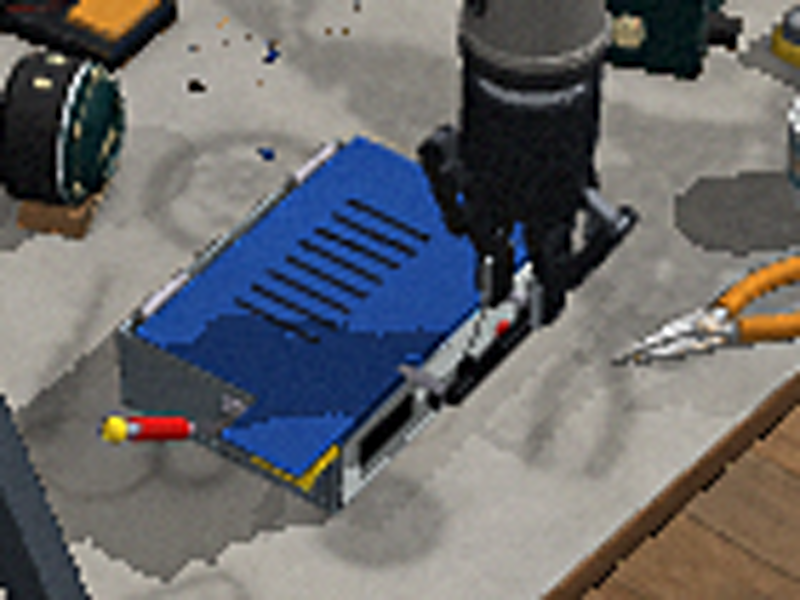

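The fingers straddle the bar, with their tips at about (495,290) and (545,310) in the crop, 3 cm above it. I'll descend gently.

Emit:
{"api": "play_rows", "payload": {
  "targets": "0.43 0.009 0.003 0.015 -0.006;0.43 0.009 0.003 0.028 -0.006;0.43 0.009 0.003 0.038 -0.006;0.43 0.009 0.003 0.045 -0.006;0.43 0.009 0.003 0.045 -0.006"
}}

```text
clock: 2.32
tcp_pos: [0.4311, -0.0363, 0.056]
orientation: [2.119, 2.32, -0.001]
contact_force: [0.4, 0.7, 0.1]
grip_width: 0.0244
gripper_force: 0.0
```

No contact. Closing on the bar.

Emit:
{"api": "play_rows", "payload": {
  "targets": "1 0 0 0 0;1 0 0 0 0;1 0 0 0 0;1 0 0 0 0",
  "squeeze": 30
}}

```text
clock: 2.65
tcp_pos: [0.433, -0.0358, 0.0573]
orientation: [2.115, 2.318, 0.005]
contact_force: [5.8, -0.5, -3.5]
grip_width: 0.0106
gripper_force: 30.3
```

```bash
python3 - <<'E'
from h import *
go()
o=r.get_obs(); print(o['contact_force'],o['gripper_force']); b=hood(0)
for th in np.arange(.0,1.75,.12): d=M.T@(hood(th)-b)[:2]; print(round(th,2),(d[0]).round(4),-(hood(th)-b)[2].round(4))
E
```

```text
tcp [ 0.433  -0.0358  0.0573] az 0.0915 w 0.0106
[ 5.76650803 -0.52694376 -3.5320521 ] 30.32854825258255
0.0 0.0 -0.0
0.12 0.0013 -0.0224
0.24 0.0054 -0.0444
0.36 0.012 -0.0658
0.48 0.0211 -0.0862
0.6 0.0327 -0.1053
0.72 0.0464 -0.1229
0.84 0.0622 -0.1387
0.96 0.0798 -0.1525
1.08 0.0989 -0.1641
1.2 0.1192 -0.1733
1.32 0.1406 -0.18
1.44 0.1626 -0.1841
1.56 0.185 -0.1855
1.68 0.2074 -0.1842
```

Emit:
{"api": "play_rows", "payload": {
  "targets": "1 0 0.002 -0.01 0;1 0 0.003 -0.022 0;1 0 0.005 -0.033 0;1 0 0.007 -0.044 0;1 0 0.010 -0.055 0;1 0 0.014 -0.066 0;1 0 0.018 -0.076 0;1 0 0.023 -0.086 0"
}}

```text
clock: 3.32
tcp_pos: [0.4534, -0.0337, 0.1431]
orientation: [2.117, 2.321, -0.001]
contact_force: [3.4, -0.0, -5.5]
grip_width: 0.0109
gripper_force: 29.2
```

```bash
python3 - <<'E'
from h import *
o=r.get_obs(); print(o['contact_force'],o['gripper_force'],o['grip_width'],M.T@(o['tcp_pos'][:2]-O))
go(*[hood(t,-.0145) for t in np.arange(.54,1.2,.08)])
E
```

```text
[ 3.3814333  -0.03622378 -5.52994892] 29.183078706264496 0.01085019004560506 [-0.0944736   0.00042313]
tcp [ 0.4534 -0.0337  0.1431] az 0.0919 w 0.0109
[-0.0004  0.0061 -0.0098] spin -0.0
[-0.0004  0.0143 -0.0223] spin -0.0
[-0.0004  0.0234 -0.034 ] spin -0.0
[-0.0004  0.0335 -0.045 ] spin -0.0
[-0.0004  0.0445 -0.0551] spin -0.0
[-0.0004  0.0562 -0.0643] spin -0.0
[-0.0004  0.0686 -0.0725] spin -0.0
[-0.0005  0.0816 -0.0797] spin -0.0
[-0.0005  0.0952 -0.0859] spin -0.0
```

Emit:
{"api": "play_rows", "payload": {
  "targets": "1 0 0.006 -0.01 0;1 0 0.014 -0.022 0;1 0 0.023 -0.034 0;1 0 0.033 -0.045 0;1 0 0.044 -0.055 0;1 0 0.056 -0.064 0;1 0 0.069 -0.072 0;1 0 0.082 -0.08 0"
}}

```text
clock: 3.98
tcp_pos: [0.5321, -0.0258, 0.2239]
orientation: [-2.114, -2.319, 0.009]
contact_force: [-4.1, 1.4, 4.0]
grip_width: 0.011
gripper_force: 30.4
```

```bash
python3 - <<'E'
from h import *
o=r.get_obs(); print(o['contact_force'],o['gripper_force'],o['grip_width'],M.T@(o['tcp_pos'][:2]-O))
go(*[hood(t,-.0145) for t in np.arange(1.17,1.7,.0715)])
E
```

```text
[-4.13157601  1.36821221  4.01290332] 30.399270057678223 0.01095818043096875 [-0.01539391  0.00106681]
tcp [ 0.5321 -0.0258  0.2239] az 0.0922 w 0.011
[-0.0011  0.0144 -0.0045] spin 0.0
[-0.0011  0.0269 -0.0093] spin 0.0
[-0.0011  0.0396 -0.0131] spin 0.0
[-0.0011  0.0526 -0.016 ] spin 0.0
[-0.0011  0.0658 -0.018 ] spin 0.0
[-0.0011  0.0792 -0.0191] spin 0.0
[-0.0011  0.0925 -0.0192] spin 0.0
[-0.0011  0.1059 -0.0183] spin 0.0
```

Emit:
{"api": "play_rows", "payload": {
  "targets": "1 0 0.014 -0.005 0;1 0 0.027 -0.01 0;1 0 0.04 -0.014 0;1 0 0.053 -0.017 0;1 0 0.066 -0.019 0;1 0 0.079 -0.02 0;1 0 0.092 -0.019 0;1 0 0.105 -0.018 0"
}}

```text
clock: 4.65
tcp_pos: [0.6396, -0.0149, 0.2414]
orientation: [-2.115, -2.321, -0.001]
contact_force: [-1.3, 2.7, 2.5]
grip_width: 0.0108
gripper_force: 32.3
```

```bash
python3 - <<'E'
from h import *
o=r.get_obs(); print(o['contact_force'],o['gripper_force'],o['grip_width'],M.T@(o['tcp_pos'][:2]-O))
go(hood(1.65,-.0145),hood(1.68,-.0145))
E
```

```text
[-1.25279738  2.67162788  2.51749175] 32.34190821647644 0.010833619970463455 [0.09267744 0.00204409]
tcp [ 0.6396 -0.0149  0.2414] az 0.0932 w 0.0108
[-0.002  -0.0059 -0.0004] spin 0.001
[-0.002  -0.0003  0.0002] spin 0.001
```

Emit:
{"api": "play_rows", "payload": {
  "targets": "1 0 0 0 0;1 0 0 0 0;0.43 0 0 0 0;0.43 0 0 0 0;0.43 0 0 0 0;0.43 0 0 -0.02 0;0.43 0 0 -0.06 0;0.43 0 0 -0.08 0"
}}

```text
clock: 5.32
tcp_pos: [0.6402, -0.0166, 0.3235]
orientation: [2.117, 2.319, 0.002]
contact_force: [0.8, 0.2, 1.0]
grip_width: 0.0243
gripper_force: 0.0
```

```bash
python3 - <<'E'
from h import *
import cv2
o=r.get_obs(); print(o['contact_force'])
a=cv2.cvtColor(r.grab_frame("scene"),cv2.COLOR_RGB2BGR)[150:270,220:380]
cv2.imwrite("pics/d.png",cv2.resize(a,(800,600),interpolation=2))
go(rodp(.095,.62,.06),rodp(.095,.62,-.015))
E
```

```text
[0.77299632 0.22597166 1.03353597]
tcp [ 0.6419 -0.0161  0.3274] az 0.0912 w 0.0244
[ 0.1948 -0.1094  0.1662] spin -0.001
[ 0.1948 -0.1101  0.2412] spin -0.001
```

View pics/d.png

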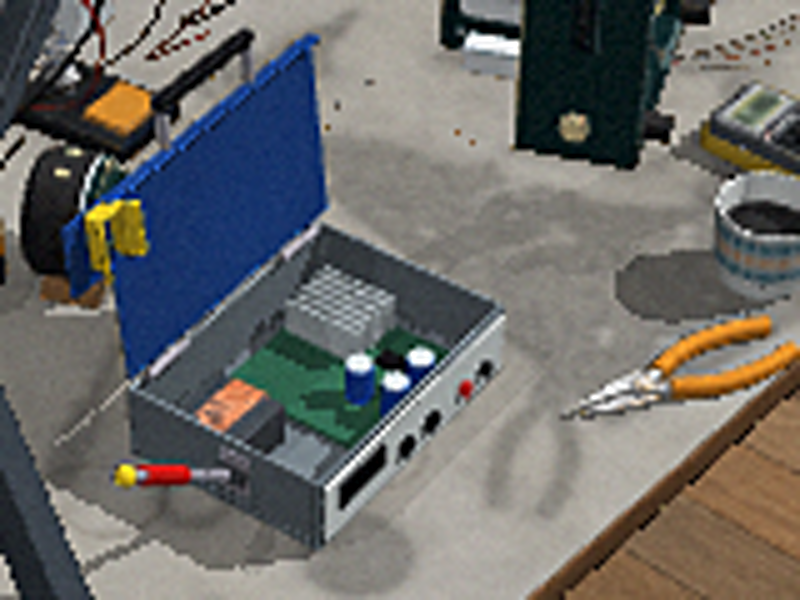

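The hood leans back by itself and the rod is unmoved, with its ball at (125,474) in this crop. Triangulation gives a rod angle of about 0.65.

Emit:
{"api": "play_rows", "payload": {
  "targets": "0 0.04 -0.025 0 0;0 0.08 -0.045 0 0;0 0.115 -0.065 0 0;0 0.155 -0.09 0.02 0;0 0.19 -0.11 0.04 0;0 0.195 -0.111 0.08 0;0 0.195 -0.111 0.12 0;0 0.195 -0.111 0.15 0"
}}

```text
clock: 6.03
tcp_pos: [0.51, 0.1692, 0.1693]
orientation: [2.113, 2.324, 0.002]
contact_force: [2.1, -1.1, -0.7]
grip_width: 0.043
gripper_force: 0.0
```

```bash
python3 - <<'E'
from h import *
go(rodp(.095,.65,-.015))
E
```

```text
tcp [0.51   0.1692 0.1693] az 0.0951 w 0.043
[-0.0036  0.0063  0.0819] spin 0.003
```

Emit:
{"api": "play_rows", "payload": {
  "targets": "0 -0.003 0.004 0.03 0.003;0 -0.003 0.004 0.055 0.003;0 -0.003 0.004 0.075 0.003;0 -0.003 0.004 0.082 0.003;0 -0.003 0.004 0.082 0.003;0.5 -0.003 0.004 0.082 0.003;0.5 -0.003 0.004 0.082 0.003;0.5 -0.003 0.004 0.082 0.003"
}}

```text
clock: 6.7
tcp_pos: [0.5167, 0.1655, 0.0898]
orientation: [2.12, 2.317, 0.004]
contact_force: [-0.6, -0.5, 1.2]
grip_width: 0.0214
gripper_force: 0.0
```

```bash
python3 - <<'E'
from h import *
import cv2
print(r.get_obs()['contact_force'])
a=cv2.cvtColor(r.grab_frame("scene"),cv2.COLOR_RGB2BGR)[170:270,200:330]
cv2.imwrite("pics/e.png",cv2.resize(a,(780,600),interpolation=2))
go(rodp(.095,.65,-.015))
E
```

```text
[-0.55555631 -0.49414938  1.15945191]
tcp [0.5166 0.1654 0.0897] az 0.0887 w 0.0213
[0.0007 0.0003 0.0022] spin -0.003
```

View pics/e.png

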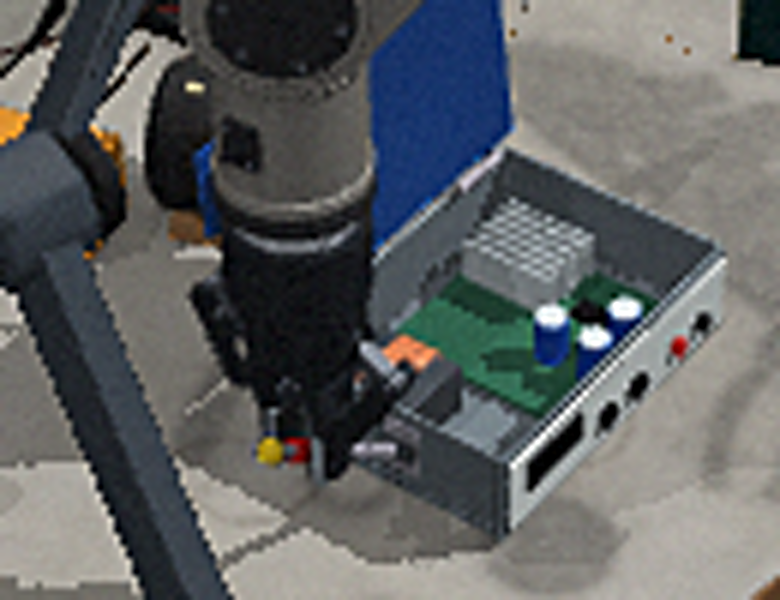

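The fingers straddle the red sleeve at about (315,455), with the ball at (270,451). Closing lightly.

Emit:
{"api": "play_rows", "payload": {
  "targets": "1 0 0 0.002 0;1 0 0 0.002 0;1 0 0 0.002 0;1 0 0 0.002 0",
  "squeeze": 20
}}

```text
clock: 7.08
tcp_pos: [0.515, 0.1664, 0.0869]
orientation: [-2.118, -2.319, -0.001]
contact_force: [-4.2, 3.2, 5.5]
grip_width: 0.0123
gripper_force: 21.6
```

```bash
python3 - <<'E'
from h import *
o=r.get_obs(); print(o['contact_force'],o['gripper_force'],o['grip_width'],M.T@(o['tcp_pos'][:2]-O))
b=rodp(.095,.65)
go(*[rodp(.095,.65+t,-.015) for t in np.linspace(.1,np.pi/2-.65,9)])
E
```

```text
[-4.2241886   3.1651725   5.51872666] 21.62482738494873 0.012320651704098115 [-0.01480271  0.19397783]
tcp [0.515  0.1664 0.0869] az 0.0904 w 0.0123
[-0.0065  0.0018 -0.0078] spin -0.002
[-0.0134  0.0018 -0.0146] spin -0.002
[-0.0211  0.0018 -0.0207] spin -0.002
[-0.0293  0.0018 -0.0259] spin -0.002
[-0.038   0.0019 -0.0302] spin -0.002
[-0.0472  0.0019 -0.0337] spin -0.002
[-0.0566  0.0019 -0.0361] spin -0.002
[-0.0662  0.0019 -0.0376] spin -0.002
[-0.0759  0.0019 -0.0381] spin -0.002
```

Emit:
{"api": "play_rows", "payload": {
  "targets": "1 -0.007 0 -0.007 0;1 -0.014 0 -0.015 0;1 -0.021 0 -0.021 0;1 -0.029 0 -0.026 0;1 -0.038 0 -0.03 0;1 -0.047 0 -0.034 0;1 -0.057 0 -0.036 0;1 -0.066 0 -0.038 0"
}}

```text
clock: 7.75
tcp_pos: [0.5217, 0.0982, 0.1245]
orientation: [2.121, 2.317, 0.0]
contact_force: [1.1, 1.3, -7.2]
grip_width: 0.0122
gripper_force: 19.5
```

Emit:
{"api": "play_rows", "payload": {
  "targets": "1 -0.005 0 0 0;1 -0.01 0 0 0;1 -0.01 0 0 0;1 -0.01 0 0 0"
}}

```text
clock: 8.08
tcp_pos: [0.5226, 0.0889, 0.1246]
orientation: [2.121, 2.317, -0.001]
contact_force: [-2.9, -0.1, 3.6]
grip_width: 0.012
gripper_force: 19.5
```

```bash
python3 - <<'E'
from h import *
o=r.get_obs(); print(o['contact_force'],o['gripper_force'],o['grip_width'],M.T@(o['tcp_pos'][:2]-O),o['tcp_pos'])
E
```

```text
[-2.87121225 -0.14801009  3.64654196] 19.486776888370514 0.011996374984433268 [-0.01427239  0.11616804] [0.52262924 0.08893064 0.12455597]
```

Emit:
{"api": "play_rows", "payload": {
  "targets": "0.3 0 0 0 0;0.3 0 0 0 0;0.3 0 0 0 0;0.3 0 0 -0.02 0;0.3 0 0 -0.06 0;0.3 0 0 -0.1 0;0.3 0 0 -0.14 0;0.3 0 -0.02 -0.18 0"
}}

```text
clock: 8.75
tcp_pos: [0.5061, 0.088, 0.304]
orientation: [2.12, 2.317, 0.005]
contact_force: [0.9, -0.8, 0.6]
grip_width: 0.03
gripper_force: 0.0
```

Emit:
{"api": "play_rows", "payload": {
  "targets": "0.4 -0.04 0 0 0;0.4 -0.08 0 0 0;0.4 -0.1 0 0 0;0.4 -0.1 0 0 0"
}}

```text
clock: 9.08
tcp_pos: [0.5131, -0.0181, 0.3015]
orientation: [2.129, 2.308, -0.003]
contact_force: [0.2, 0.3, -0.0]
grip_width: 0.0254
gripper_force: 0.0
```

```bash
python3 - <<'E'
from h import *
import cv2
p0=W(-.0145,.118,.045)
ims=[]
for n in("scene","top"):
    im=r.grab_frame(n); hsv=cv2.cvtColor(im,cv2.COLOR_RGB2HSV)
    u,v=proj(n,rodp(.13,1.57)); print(n,"expected ball",u,v,"pivot",proj(n,rodp(0,0)),"mid",proj(n,rodp(.085,1.57)))
    x,y=int(u)-20,int(v)-15
    m=cv2.inRange(hsv,(22,120,100),(35,255,255))[y:y+30,x:x+40]
    k,l,st,ce=cv2.connectedComponentsWithStats(m)
    for i in range(1,k):
        px=ce[i]+[x,y]; p=plane(n,px,p0,np.r_[M@[1,0],0]); q=M.T@(p[:2]-O)
        print(st[i][4],px,q,p[2],"phi",np.arctan2(p[2]-.045,q[1]-.118))
    cy,cx=int(v)+10,int(u)+10
    ims.append(cv2.resize(im[cy-55:cy+55,cx-40:cx+40],(400,550),interpolation=2))
cv2.imwrite("pics/f.png",cv2.cvtColor(np.hstack(ims),cv2.COLOR_RGB2BGR))
go(hood(1.68,.05))
E
```

```text
scene expected ball 265.70881578941277 214.5839653857108 pivot [266.46506621 244.2714172 ] mid [265.97919466 225.19798875]
7 [246.71428571 199.42857143] [-0.0145      0.20534535] 0.29564703651668345 phi 1.2354767216973237
17 [263.         216.23529412] [-0.0145      0.13355602] 0.17990658460041486 phi 1.4559938006043014
top expected ball 234.84769956449261 218.97637879231354 pivot [239.89619813 221.81226656] mid [236.73074604 220.0341405 ]
19 [231.10526316 220.57894737] [-0.0145      0.13221261] 0.14440138841172878 phi 1.428776879706286
tcp [ 0.5128 -0.0124  0.3015] az 0.0871 w 0.0256
[-0.0156  0.1258 -0.0042] spin -0.005
```

View pics/f.png

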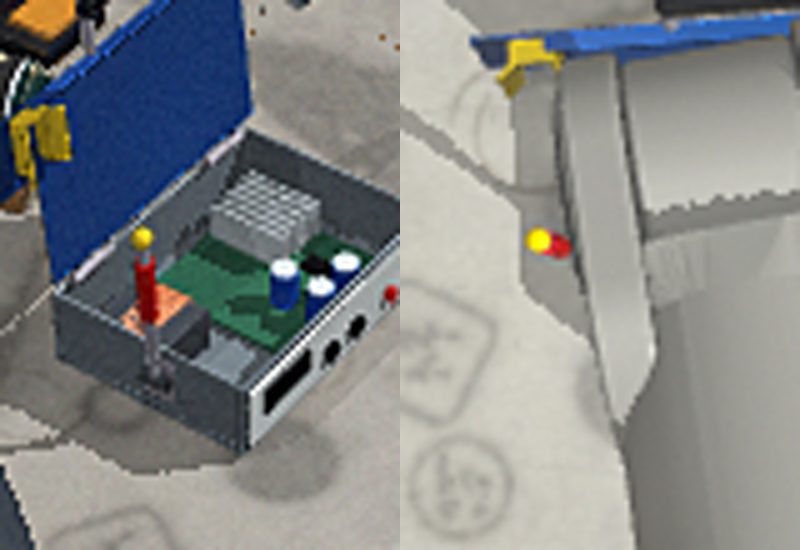

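The rod stands but leans slightly outward, with the ball at (142,238) and the pivot at (157,380) in the left half. I'll measure the ball relative to the socket, then nudge it.

```bash
cat >> h.py <<'E'
import cv2
def blobs(n,lo=(22,120,90),hi=(35,255,255),c=(240,205),w=35):
    im=r.grab_frame(n); m=cv2.inRange(cv2.cvtColor(im,cv2.COLOR_RGB2HSV),lo,hi)
    x,y=int(c[0])-w,int(c[1])-w; k,l,st,ce=cv2.connectedComponentsWithStats(m[y:y+2*w,x:x+2*w])
    return [(int(st[i][4]),ce[i]+[x,y],st[i][:4]+[x,y,0,0]) for i in range(1,k) if st[i][4]>3]
def tri(pa,pb):
    (o1,d1),(o2,d2)=ray("top",pa),ray("scene",pb)
    t=np.linalg.lstsq(np.c_[d1,-d2],o2-o1,rcond=None)[0]; P=(o1+t[0]*d1+o2+t[1]*d2)/2
    return np.r_[M.T@(P[:2]-O),P[2]],np.linalg.norm(o1+t[0]*d1-o2-t[1]*d2)
E
python3 - <<'E'
from h import *
T=blobs("top",c=(235,205));S=blobs("scene",c=(255,205))
for b in T: print("top",b)
for b in S: print("scene",b)
for a in T:
    for b in S:print(a[0],b[0],tri(a[1],b[1]))
print("sleeve")
T=blobs("top",(0,150,80),(8,255,255),c=(235,220),w=15);S=blobs("scene",(0,150,80),(8,255,255),c=(265,225),w=15)
for a in T:
    for b in S:print(a[0],b[0],tri(a[1],b[1]))
print(proj("top",W(.08,.118,.204)),proj("scene",W(.08,.118,.204)))
E
```

```text
top (66, array([228.40909091, 185.03030303]), array([223, 181,  14,  11]))
top (19, array([231.10526316, 220.57894737]), array([229, 218,   5,   6]))
scene (112, array([242.5625, 196.    ]), array([237, 190,  12,  17]))
scene (17, array([263.        , 216.23529412]), array([261, 214,   5,   5]))
66 112 (array([0.0737497 , 0.12516209, 0.21237973]), np.float64(0.0018110093394944733))
66 17 (array([0.05031296, 0.11445275, 0.14458765]), np.float64(0.07922271407830435))
19 112 (array([0.00843529, 0.14150767, 0.24976771]), np.float64(0.07470127601966337))
19 17 (array([-0.0146072 ,  0.12966085,  0.17671287]), np.float64(0.005159831247785363))
sleeve
[231.60336964 183.28344849] [242.33090315 196.08421645]
```

```bash
python3 -c "
from h import *
go(W(-.0145,.126,.3),W(-.0145,.126,.126))"
```

```text
tcp [ 0.5127 -0.0101  0.3015] az 0.0917 w 0.0255
[0.1076 0.0187 0.0016] spin -0.0
[0.1075 0.0187 0.1756] spin -0.0
```

Emit:
{"api": "play_rows", "payload": {
  "targets": "0 0.04 0.01 0 0;0 0.08 0.019 0 0;0 0.107 0.019 0 0;0 0.107 0.019 0 0;0 0.107 0.019 0 0;0 0.107 0.019 0.02 0;0 0.107 0.019 0.05 0;0 0.107 0.019 0.05 0"
}}

```text
clock: 10.05
tcp_pos: [0.5194, 0.0944, 0.2469]
orientation: [-2.118, -2.314, 0.011]
contact_force: [-0.7, -0.9, -0.8]
grip_width: 0.0428
gripper_force: 0.0
```

```bash
python3 -c "
from h import *
go(W(-.0145,.126,.126))"
```

```text
tcp [0.5194 0.0944 0.2469] az 0.0882 w 0.0428
[0.0043 0.0035 0.1209] spin -0.004
```

Emit:
{"api": "play_rows", "payload": {
  "targets": "0 0.004 0.003 0.03 -0.003;0 0.004 0.003 0.06 -0.003;0 0.004 0.003 0.09 -0.003;0 0.004 0.003 0.112 -0.003;0 0.004 0.003 0.12 -0.003;0 0.004 0.003 0.12 -0.003;0 0.004 0.003 0.12 -0.003;0 0.004 0.003 0.12 -0.003"
}}

```text
clock: 10.72
tcp_pos: [0.5261, 0.101, 0.1335]
orientation: [2.116, 2.32, 0.004]
contact_force: [-0.3, 0.6, 0.5]
grip_width: 0.0424
gripper_force: 0.0
```

Emit:
{"api": "play_rows", "payload": {
  "targets": "1 0 0 0 0;1 0 0 0 0;1 0 0 0 0;1 0 0 0 0;1 0 0 0 0;1 0 0 0 0"
}}

```text
clock: 11.22
tcp_pos: [0.5218, 0.1006, 0.1322]
orientation: [-2.115, -2.32, 0.008]
contact_force: [-11.7, -1.7, 12.2]
grip_width: 0.0122
gripper_force: 20.7
```

```bash
python3 -c "
from h import *
go(W(-.0145,.126,.126)); o=r.get_obs(); print(o['contact_force'],o['gripper_force'])
for n in('top','scene'): print(blobs(n,c=(235,205) if n=='top' else (255,205)))"
```

```text
tcp [0.5218 0.1006 0.1322] az 0.0926 w 0.0122
[-0.0019 -0.0005  0.0062] spin 0.001
[-11.73199735  -1.65420282  12.20091631] 20.695266276597977
[(61, array([230.93442623, 184.18032787]), array([225, 181,  15,  11]))]
[(95, array([241.64210526, 195.50526316]), array([237, 190,  11,  17])), (6, array([261.66666667, 216.5       ]), array([261, 215,   2,   4]))]
```

Emit:
{"api": "play_rows", "payload": {
  "targets": "1 -0.003 0 0 0;1 -0.007 0 0 0;1 -0.007 0 0 0;1 -0.007 0 0 0;1 -0.007 0 0 0"
}}

```text
clock: 11.73
tcp_pos: [0.5225, 0.0939, 0.1321]
orientation: [-2.115, -2.32, 0.007]
contact_force: [-11.1, -0.8, 11.1]
grip_width: 0.0122
gripper_force: 20.9
```

Emit:
{"api": "play_rows", "payload": {
  "targets": "0.2 0 0 0 0;0.2 0 0 0 0;0.2 0 0 0 0;0.2 0 0 0 0;0.2 0 0 -0.02 0;0.2 0 0 -0.06 0;0.2 0 0 -0.1 0;0.2 0 0 -0.14 0"
}}

```text
clock: 12.4
tcp_pos: [0.5251, 0.0938, 0.2731]
orientation: [-2.116, -2.321, 0.0]
contact_force: [1.2, -0.5, 0.9]
grip_width: 0.034
gripper_force: 0.0
```

Emit:
{"api": "play_rows", "payload": {
  "targets": "0.4 0 0 -0.03 0;0.4 -0.04 0 -0.04 0;0.4 -0.08 0 -0.05 0;0.4 -0.12 0 -0.05 0;0.4 -0.12 0 -0.05 0;0.4 -0.12 0 -0.05 0"
}}

```text
clock: 12.9
tcp_pos: [0.5367, -0.029, 0.3215]
orientation: [2.124, 2.314, -0.001]
contact_force: [0.1, 1.3, 0.1]
grip_width: 0.0258
gripper_force: 0.0
```

```bash
python3 - <<'E'
from h import *
go(hood(1.68,.05))
T=blobs("top",c=(235,205));S=blobs("scene",c=(255,205))
for a in T:
    for b in S:
        q=tri(a[1],b[1])
        if q[1]<.01: print(a[:2],b[:2],q)
im=r.grab_frame("scene")[165:255,225:300]; im2=r.grab_frame("top")[165:255,200:275]
cv2.imwrite("pics/g.png",cv2.cvtColor(cv2.resize(np.hstack([im,im2]),(800,480),interpolation=2),cv2.COLOR_RGB2BGR))
E
```

```text
tcp [ 0.5367 -0.029   0.3215] az 0.0858 w 0.0258
[0.0033 0.1035 0.0158] spin -0.006
(79, array([229.69620253, 185.60759494])) (114, array([242.56140351, 196.07017544])) (array([0.07368683, 0.12298866, 0.21028115]), np.float64(0.0013248254244712322))
(19, array([233.84210526, 220.15789474])) (15, array([264.53333333, 214.86666667])) (array([-0.01425868,  0.12201706,  0.17685303]), np.float64(0.004476327884130399))
```

View pics/g.png

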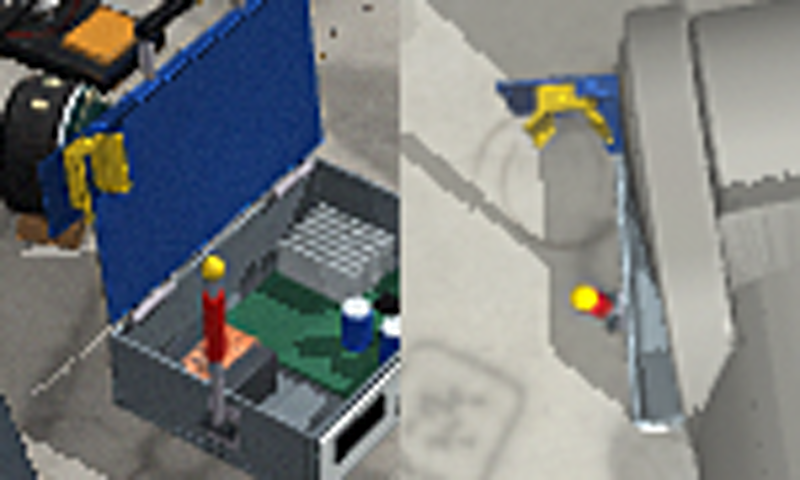

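The rod is now upright, with the ball at (213,268) and at y' 0.122 against 0.123 for the socket. Next I'll return above the handle and regrasp it.

Emit:
{"api": "play_rows", "payload": {
  "targets": "0.4 0 0.04 0 0;0.4 0.001 0.08 0 0;0.4 0.001 0.1 0 0;0.4 0.001 0.103 0 0;0.4 0.001 0.103 0 0;0.4 0.001 0.103 0 0;0.4 0.001 0.103 0 0"
}}

```text
clock: 13.68
tcp_pos: [0.6379, -0.0148, 0.3218]
orientation: [2.116, 2.322, -0.001]
contact_force: [0.1, -0.7, -0.5]
grip_width: 0.0257
gripper_force: 0.0
```

```bash
python3 -c "
from h import *
go(np.array([.6400,-.0150,.2420]))"
```

```text
tcp [ 0.6379 -0.0148  0.3218] az 0.093 w 0.0257
[-0.0004  0.0021  0.0798] spin 0.001
```

Emit:
{"api": "play_rows", "payload": {
  "targets": "0.4 0 0.002 0.03 0;0.4 0 0.002 0.055 0;0.4 0 0.002 0.07 0;0.4 0 0.002 0.08 0;0.4 0 0.002 0.08 0;0.4 0 0.002 0.08 0;0.4 0 0.002 0.08 0"
}}

```text
clock: 14.27
tcp_pos: [0.6415, -0.015, 0.2432]
orientation: [2.116, 2.32, 0.002]
contact_force: [0.3, 0.3, 0.2]
grip_width: 0.0256
gripper_force: 0.0
```

Emit:
{"api": "play_rows", "payload": {
  "targets": "1 0 0 0 0;1 0 0 0 0;1 0 0 0 0;1 0 0 0 0",
  "squeeze": 30
}}

```text
clock: 14.6
tcp_pos: [0.6409, -0.015, 0.2432]
orientation: [2.116, 2.321, 0.0]
contact_force: [-4.5, -0.3, 5.7]
grip_width: 0.0108
gripper_force: 29.4
```

```bash
python3 - <<'E'
from h import *
o=r.get_obs(); p=o['tcp_pos']; print(o['contact_force'],o['gripper_force'],o['grip_width'],M.T@(p[:2]-O))
go(); b=hood(1.68)
for t in np.arange(1.68,.9,-.06): e=hood(t)-b; print(round(t,2),(M.T@e[:2])[0].round(4),(-e[2]).round(4))
E
```

```text
[-4.52503781 -0.25247239  5.74978192] 29.416593611240387 0.010827798790621563 [0.09399403 0.0017642 ]
tcp [ 0.6409 -0.015   0.2432] az 0.0921 w 0.0108
1.68 0.0 -0.0
1.62 -0.0112 -0.001
1.56 -0.0224 -0.0013
1.5 -0.0336 -0.0009
1.44 -0.0448 0.0001
1.38 -0.0558 0.0018
1.32 -0.0668 0.0042
1.26 -0.0776 0.0072
1.2 -0.0881 0.0109
1.14 -0.0985 0.0152
1.08 -0.1085 0.0201
1.02 -0.1182 0.0256
0.96 -0.1276 0.0317
```

Emit:
{"api": "play_rows", "payload": {
  "targets": "1 0 -0.011 -0.001 0;1 0 -0.022 -0.001 0;1 0 -0.034 -0.001 0;1 0 -0.045 0 0;1 0 -0.056 0.002 0;1 0 -0.067 0.004 0;1 0 -0.078 0.007 0;1 0 -0.083 0.009 0"
}}

```text
clock: 15.27
tcp_pos: [0.5581, -0.0233, 0.234]
orientation: [2.116, 2.319, 0.001]
contact_force: [0.2, -1.0, 3.0]
grip_width: 0.0105
gripper_force: 30.2
```

```bash
python3 - <<'E'
from h import *
o=r.get_obs(); p=o['tcp_pos']; q=M.T@(p[:2]-O); print(o['contact_force'],o['gripper_force'],o['grip_width'],q,"theta",np.arctan2(p[2]+.0145-.07,.072-q[0]))
go(*[hood(t,-.0145) for t in (1.2,1.17,1.14,1.1,1.07,1.04,1.01,.98,.96,.94,.92)])
T=blobs("top",c=(235,205),w=45);S=blobs("scene",c=(255,205),w=45)
for a in T:
    for b in S:
        q=tri(a[1],b[1])
        if q[1]<.015: print(a[:2],b[:2],q)
E
```

```text
[ 0.21950611 -0.98595713  3.03156526] 30.204840302467346 0.010457121767645345 [0.01070423 0.00115162] theta 1.2399767526419905
tcp [ 0.5581 -0.0233  0.234 ] az 0.0918 w 0.0105
[-0.0011 -0.0065  0.0036] spin -0.0
[-0.0011 -0.0117  0.0057] spin -0.0
[-0.0011 -0.0168  0.0079] spin -0.0
[-0.0011 -0.0235  0.0111] spin -0.0
[-0.0011 -0.0285  0.0137] spin -0.0
[-0.0011 -0.0334  0.0164] spin -0.0
[-0.0011 -0.0382  0.0192] spin -0.0
[-0.0011 -0.0429  0.0223] spin -0.0
[-0.0011 -0.046   0.0243] spin -0.0
[-0.0011 -0.049   0.0265] spin -0.0
[-0.0011 -0.052   0.0287] spin -0.0
(59, array([232.52542373, 209.96610169])) (104, array([257.32692308, 206.47115385])) (array([0.01234901, 0.12210941, 0.19749062]), np.float64(0.006412959514960215))
(19, array([233.84210526, 220.15789474])) (15, array([264.53333333, 214.86666667])) (array([-0.01425868,  0.12201706,  0.17685303]), np.float64(0.004476327884130399))
```

Emit:
{"api": "play_rows", "payload": {
  "targets": "1 0 -0.0065 0.0035 0;1 0 -0.012 0.006 0;1 0 -0.017 0.008 0;1 0 -0.0235 0.011 0;1 0 -0.0285 0.0135 0;1 0 -0.0335 0.0165 0;1 0 -0.038 0.019 0;1 0 -0.038 0.019 0"
}}

```text
clock: 16.03
tcp_pos: [0.5196, -0.0272, 0.2139]
orientation: [2.117, 2.32, -0.003]
contact_force: [-3.9, -2.5, 5.8]
grip_width: 0.0108
gripper_force: 31.5
```

```bash
python3 - <<'E'
from h import *
o=r.get_obs(); p=o['tcp_pos']; q=M.T@(p[:2]-O); print(o['contact_force'],o['gripper_force'],o['grip_width'],q,"theta",np.arctan2(p[2]+.0145-.07,.072-q[0]))
go(*[hood(t,-.0145) for t in (.99,.97,.95,.93,.91)])
im=r.grab_frame("scene")[165:255,225:300]; im2=r.grab_frame("top")[165:255,200:275]
cv2.imwrite("pics/i.png",cv2.cvtColor(cv2.resize(np.hstack([im,im2]),(800,480),interpolation=2),cv2.COLOR_RGB2BGR))
E
```

```text
[-3.92792433 -2.47875035  5.83891766] 31.528421938419342 0.010773394491082586 [-0.0279538   0.00082099] theta 1.007984163392304
tcp [ 0.5196 -0.0272  0.2139] az 0.0915 w 0.0108
[-0.0008 -0.0026  0.0013] spin -0.001
[-0.0008 -0.0058  0.0033] spin -0.001
[-0.0008 -0.0088  0.0055] spin -0.001
[-0.0008 -0.0118  0.0076] spin -0.001
[-0.0008 -0.0148  0.0099] spin -0.001
```

View pics/i.png

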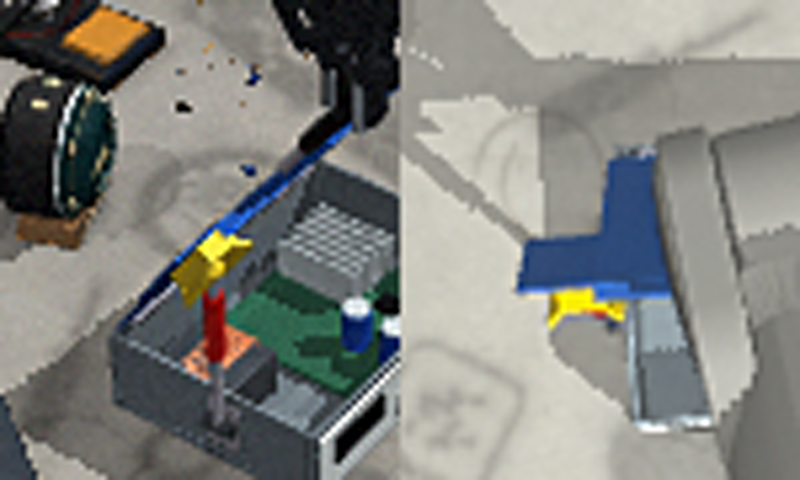

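The ball at (213,268) is entering the middle of the socket. I'll lower the last bit slowly, watching the force.

Emit:
{"api": "play_rows", "payload": {
  "targets": "1 0 -0.002 0.001 0;1 0 -0.004 0.002 0;1 0 -0.006 0.0035 0;1 0 -0.0075 0.0045 0;1 0 -0.009 0.0055 0;1 0 -0.009 0.0055 0;1 0 -0.009 0.0055 0"
}}

```text
clock: 16.72
tcp_pos: [0.5111, -0.028, 0.2079]
orientation: [2.117, 2.32, -0.002]
contact_force: [-1.8, -5.1, 3.1]
grip_width: 0.0109
gripper_force: 31.5
```

```bash
cat > s.py <<'E'
from h import *
o=r.get_obs(); p=o['tcp_pos']; q=M.T@(p[:2]-O); print(o['contact_force'],o['gripper_force'],o['grip_width'],q,"theta",np.arctan2(p[2]+.0145-.07,.072-q[0]))
go(*[hood(t,-.0145) for t in (.95,.94,.93,.91)])
E
python3 s.py
```

```text
[-1.7575203  -5.10053059  3.05793077] 31.45685613155365 0.010878141571693157 [-0.03649283  0.00077779] theta 0.9522450354617256
tcp [ 0.5111 -0.028   0.2079] az 0.0914 w 0.0109
[-0.0008 -0.0003 -0.0005] spin -0.001
[-0.0008 -0.0018  0.0005] spin -0.001
[-0.0008 -0.0033  0.0016] spin -0.001
[-0.0008 -0.0063  0.0039] spin -0.001
```

Emit:
{"api": "play_rows", "payload": {
  "targets": "1 0 -0.001 0.001 0;1 0 -0.002 0.0015 0;1 0 -0.003 0.002 0;1 0 -0.004 0.003 0;1 0 -0.004 0.003 0;1 0 -0.004 0.003 0"
}}

```text
clock: 17.22
tcp_pos: [0.5101, -0.0281, 0.2071]
orientation: [2.114, 2.317, 0.005]
contact_force: [0.6, -4.6, 11.4]
grip_width: 0.0105
gripper_force: 32.2
```

```bash
python3 s.py
```

```text
[ 0.55059115 -4.63437884 11.37859065] 32.177778482437134 0.0104733563730558 [-0.03751892  0.0007605 ] theta 0.9450920813423268
tcp [ 0.5101 -0.0281  0.2071] az 0.0913 w 0.0105
[-0.0008  0.0008 -0.0014] spin -0.001
[-0.0008 -0.0008 -0.0003] spin -0.001
[-0.0008 -0.0023  0.0008] spin -0.001
[-0.0008 -0.0053  0.003 ] spin -0.001
```

The hood has stopped at 0.945 and contact force is rising, so the ball is seated. I'll relax, open slightly, check, and then rise.

Emit:
{"api": "play_rows", "payload": {
  "targets": "1 0 0.001 -0.001 0;1 0 0.002 -0.002 0;1 0 0.002 -0.002 0;0.6 0 0.002 -0.002 0;0.5 0 0.002 -0.002 0;0.43 0 0.002 -0.002 0;0.43 0 0.002 -0.002 0;0.43 0 0.002 -0.002 0"
}}

```text
clock: 17.88
tcp_pos: [0.5093, -0.0268, 0.2069]
orientation: [-2.116, -2.321, -0.0]
contact_force: [0.3, 0.4, -0.3]
grip_width: 0.0242
gripper_force: 0.0
```

Emit:
{"api": "play_rows", "payload": {
  "targets": "0.43 0 0 -0.005 0;0.43 0 0 -0.015 0;0.43 0 0 -0.03 0;0.43 0 0 -0.05 0;0.43 0 0 -0.08 0;0.43 0 0 -0.12 0;0.43 0 0 -0.15 0;0.43 0 0 -0.15 0"
}}

```text
clock: 18.55
tcp_pos: [0.5125, -0.0263, 0.3648]
orientation: [2.11, 2.315, 0.012]
contact_force: [0.5, 0.4, 0.5]
grip_width: 0.0241
gripper_force: 0.0
```

Emit:
{"api": "play_rows", "payload": {
  "targets": "0.43 -0.04 0 0 0;0.43 -0.08 0 0 0;0.43 -0.12 0 0 0;0.43 -0.16 0 0 0;0.43 -0.2 0 0 0;0.43 -0.2 0 0 0;0.43 -0.2 0 0 0;0.43 -0.2 0 0 0"
}}

```text
clock: 19.22
tcp_pos: [0.528, -0.2258, 0.3574]
orientation: [-2.117, -2.321, -0.001]
contact_force: [-0.3, 0.4, 0.8]
grip_width: 0.0243
gripper_force: 0.0
```

```bash
python3 - <<'E'
from h import *
print(r.get_obs()['contact_force'])
im=r.grab_frame("scene")[165:255,225:300]; im2=r.grab_frame("top")[165:255,200:275]
cv2.imwrite("pics/j.png",cv2.cvtColor(cv2.resize(np.hstack([im,im2]),(800,480),interpolation=2),cv2.COLOR_RGB2BGR))
E
```

```text
[-0.27042626  0.39276976  0.82848405]
```

View pics/j.png

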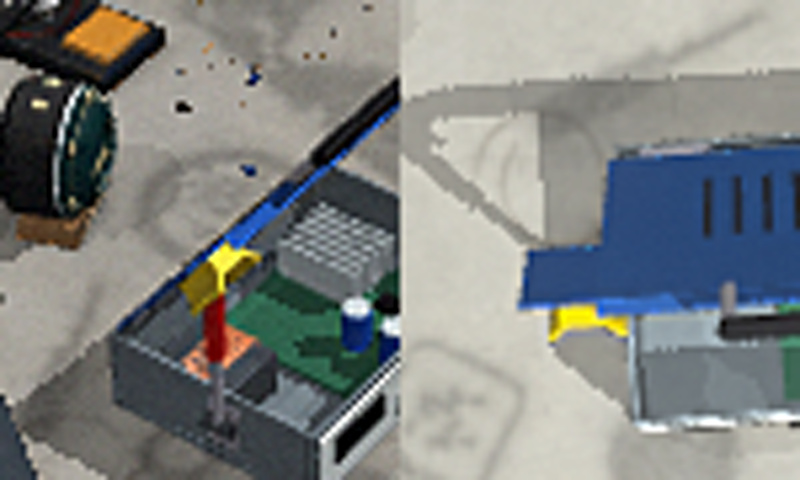

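The hood rests on the rod with the ball inside the socket near (222,280), and the arm is clear of everything.

```bash
python3 -c "
from bench import r
print(r.hand_in())"
```

```text
the job is handed in; nothing more can be done
None
```

The hood is propped open on the upright rod with the ball in the socket, the arm is clear, no other item was touched, and the job was handed in at about 19 s (verdict not shown).

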